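Lamp hinge play check

TASK

Check the hinges of the three floodlights on the test bench: working from your left to your right (looking out from the robot), rock each lamp head over to its left stop and then to its right stop to feel its play. Exactly one hinge is loose: slide that light fully home to the gate at the reject end of its slide and leave its head leaning right over against a stop to mark it as faulty. Leave the two sound lights at the test end, and don't disturb the other things on the bench.

Things in the scene. Friction and masses are not known exactly. Their poses are not given: they have to be found in the camera images.
- station_a: one of 3 identical fixtures standing left, middle and right (any letter in any place): fixed aluminium base 250 x 112 x 12 mm. Origin under its centre, on the bench. x: along its slide from the test end (one low stop block, nearer the robot) to the reject end (two-post gate with a crossbar, 86 mm high, at x = 118 mm); y: across, to the left; z up
- carriage_a (a joint): slide in m of that fixture's carriage (grey hood 130 x 104 mm, top 62 mm above the bench): 0 hard against the test end, 0.08 hard against the reject end; starts at 0 to 0.02. Its centre is at x = -0.040 + value in the fixture frame. Drags with about 2.5 N, stays where left
- head_a (a joint): lean in rad of that lamp head on a hinge along the fixture's x, 85 mm above the bench over the carriage's centre: 0 upright, + to the fixture's +y (left), - to the right. Swings freely (about 1 N) between two unseen stops, stays where left. Sound hinge: stops within 0.08 (5 deg) each side; loose: over 0.2 (11 deg) each side. All start upright, looking alike
- top_a (a point): centre of that lamp head's top face, 100 mm from its hinge axis. The head is a flat black floodlight slab, 90 mm along the slide, 28 mm thick across it, 95 to 185 mm above the bench when upright; it rides on the carriage, edge-on to the slide, and can be pushed along by its edge
- station_b: one of 3 identical fixtures standing left, middle and right (any letter in any place): fixed aluminium base 250 x 112 x 12 mm. Origin under its centre, on the bench. x: along its slide from the test end (one low stop block, nearer the robot) to the reject end (two-post gate with a crossbar, 86 mm high, at x = 118 mm); y: across, to the left; z up
- carriage_b (a joint): slide in m of that fixture's carriage (grey hood 130 x 104 mm, top 62 mm above the bench): 0 hard against the test end, 0.08 hard against the reject end; starts at 0 to 0.02. Its centre is at x = -0.040 + value in the fixture frame. Drags with about 2.5 N, stays where left
- head_b (a joint): lean in rad of that lamp head on a hinge along the fixture's x, 85 mm above the bench over the carriage's centre: 0 upright, + to the fixture's +y (left), - to the right. Swings freely (about 1 N) between two unseen stops, stays where left. Sound hinge: stops within 0.08 (5 deg) each side; loose: over 0.2 (11 deg) each side. All start upright, looking alike
- top_b (a point): centre of that lamp head's top face, 100 mm from its hinge axis. The head is a flat black floodlight slab, 90 mm along the slide, 28 mm thick across it, 95 to 185 mm above the bench when upright; it rides on the carriage, edge-on to the slide, and can be pushed along by its edge
- station_c: one of 3 identical fixtures standing left, middle and right (any letter in any place): fixed aluminium base 250 x 112 x 12 mm. Origin under its centre, on the bench. x: along its slide from the test end (one low stop block, nearer the robot) to the reject end (two-post gate with a crossbar, 86 mm high, at x = 118 mm); y: across, to the left; z up
- carriage_c (a joint): slide in m of that fixture's carriage (grey hood 130 x 104 mm, top 62 mm above the bench): 0 hard against the test end, 0.08 hard against the reject end; starts at 0 to 0.02. Its centre is at x = -0.040 + value in the fixture frame. Drags with about 2.5 N, stays where left
- head_c (a joint): lean in rad of that lamp head on a hinge along the fixture's x, 85 mm above the bench over the carriage's centre: 0 upright, + to the fixture's +y (left), - to the right. Swings freely (about 1 N) between two unseen stops, stays where left. Sound hinge: stops within 0.08 (5 deg) each side; loose: over 0.2 (11 deg) each side. All start upright, looking alike
- top_c (a point): centre of that lamp head's top face, 100 mm from its hinge axis. The head is a flat black floodlight slab, 90 mm along the slide, 28 mm thick across it, 95 to 185 mm above the bench when upright; it rides on the carriage, edge-on to the slide, and can be pushed along by its edge
- bottle: bystander: loose white round bottle, 54 mm across, 155 mm tall, upright; origin at the centre of its underside
- can: bystander: loose metal can, 56 mm across, 120 mm tall, upright; origin at the centre of its underside
- adapter: bystander: loose black power adapter 85 x 50 x 32 mm; origin at the centre of its underside
- timer: bystander: loose white plug-in timer box 80 x 46 x 40 mm lying on the bench; origin at the centre of its underside

How it is judged (in metres and radians):
On the way, in this order (a step that is already met when the one before it is completed fails the run):
1. the lamp head of the left fixture is rocked over to the left (((world y of station_a above 0.15 m and value of joint head_a above 0.025 rad) or (world y of station_b above 0.15 m and value of joint head_b above 0.025 rad) or (world y of station_c above 0.15 m and value of joint head_c above 0.025 rad))), for 0.05 s.
2. the lamp head of the left fixture is rocked over to the right (((world y of station_a above 0.15 m and value of joint head_a below -0.025 rad) or (world y of station_b above 0.15 m and value of joint head_b below -0.025 rad) or (world y of station_c above 0.15 m and value of joint head_c below -0.025 rad))), for 0.05 s.
3. the lamp head of the middle fixture is rocked over to the left (((world y of station_a between -0.15 and 0.15 m and value of joint head_a above 0.025 rad) or (world y of station_b between -0.15 and 0.15 m and value of joint head_b above 0.025 rad) or (world y of station_c between -0.15 and 0.15 m and value of joint head_c above 0.025 rad))), for 0.05 s.
4. the lamp head of the middle fixture is rocked over to the right (((world y of station_a between -0.15 and 0.15 m and value of joint head_a below -0.025 rad) or (world y of station_b between -0.15 and 0.15 m and value of joint head_b below -0.025 rad) or (world y of station_c between -0.15 and 0.15 m and value of joint head_c below -0.025 rad))), for 0.05 s.
5. the lamp head of the right fixture is rocked over to the left (((world y of station_a below -0.15 m and value of joint head_a above 0.025 rad) or (world y of station_b below -0.15 m and value of joint head_b above 0.025 rad) or (world y of station_c below -0.15 m and value of joint head_c above 0.025 rad))), for 0.05 s.
6. the lamp head of the right fixture is rocked over to the right (((world y of station_a below -0.15 m and value of joint head_a below -0.025 rad) or (world y of station_b below -0.15 m and value of joint head_b below -0.025 rad) or (world y of station_c below -0.15 m and value of joint head_c below -0.025 rad))), for 0.05 s.
At the end, for the whole second after the job is handed in: The light with the loose hinge is at the reject end of its slide (carriage within 8 mm of its end of travel), at rest, its head left leaning over by more than 0.15 rad to either side; the carriages of the two sound lights are still near the test end (slide under 35 mm) (((value of joint carriage_a above 0.072 m and (value of joint head_a above 0.15 rad or value of joint head_a below -0.15 rad) and value of joint each of carriage_b, carriage_c below 0.035 m) or (value of joint carriage_b above 0.072 m and (value of joint head_b above 0.15 rad or value of joint head_b below -0.15 rad) and value of joint each of carriage_a, carriage_c below 0.035 m) or (value of joint carriage_c above 0.072 m and (value of joint head_c above 0.15 rad or value of joint head_c below -0.15 rad) and value of joint each of carriage_a, carriage_b below 0.035 m)) and velocity of joint each of carriage_a, carriage_b, carriage_c below 0.01 m/s); the robot touches nothing.
It fails at once if the bottle is shoved by more than 30 mm or knocked over (distance of bottle from where it was at the start of the episode above 0.03 m or angle between bottle's own z axis and vertical above 0.5 rad).
It fails at once if the can is shoved by more than 30 mm or knocked over (distance of can from where it was at the start of the episode above 0.03 m or angle between can's own z axis and vertical above 0.5 rad).
It fails at once if the adapter is shoved by more than 30 mm (distance of adapter from where it was at the start of the episode above 0.03 m).
It fails at once if the timer is shoved by more than 30 mm (distance of timer from where it was at the start of the episode above 0.03 m).
It also fails if it takes over 69 s, if anything falls off the work surface, if the arm or the gripper's body presses on something with over 40 N, if the wrist force passes 120 N, or if a joint passes its speed limit or range.

ROBOT

A 6-joint arm with a two-finger parallel gripper is mounted at the origin on the work surface. World frame = base frame: x ahead of the robot, y to its left, z up, the work surface at z = 0. Lengths are in mm, angles in rad, forces in N, time in s.
With the tool pointing down it reaches from about 325 to 900 mm from the base axis. Payload 6.1 kg.
Tool frame: the origin (TCP) lies where the fingers leave the gripper's body, on its centre line; the fingertips stand robot.nose_length ahead of it and the grasp point (between the pads) lies 51 mm ahead of it (robot.nose_length is the distance from the TCP to the fingertips, in mm); z points along the fingers, y is the direction in which the jaws open and shut (so a half turn about z gives the same grasp; the last joint's range is limited). The gripper opens to 87 mm and grips with 3 to 60 N. Pads are 19 mm wide; open, the fingers measure 117 mm over their backs; the gripper's body (75 mm by 190 mm) begins 51 mm behind the grasp point.
Start: joints at [-1.379, 0.22, 1.526, -0, 1.395, -0.126], TCP at [195.291, -593.698, 292.238] pointing down, gripper open.
Joint ranges: [-2.98, 2.98], [-0.91, 2.08], [0.09, 2.57], [-1.24, 4.39], [0.2, 2.65], [-2.68, 2.68]. Speed limits (rad/s): [2.57, 2.57, 3.01, 3.14, 3.14, 3.14].

INTERFACE

Orientations are given as a unit quaternion [w, x, y, z].
In Python, from workcell import robot gives the robot as it stands.
- The arm moves only by the tool drive_tool, never from a script. Its argument "moves" is a list of rows, each a list of 7 numbers: the shift along the tool's x, y, z in m, then the turn, a rotation vector about the tool's x, y, z in degrees, then the opening, from 0 (shut) to 1 (fully open). A call has 1 to 10 rows; each row is the pose to reach, as a shift and turn from the pose commanded when the call began, along the tool's axes at that moment; what a row does not reach only later rows make up. A row lasts 1/10 s, in which the tool goes at most 50 mm and 8.59 degrees, less where a joint would pass 70% of its speed; a pose out of reach is approached as far as the arm can. A call with a gripper value outside its range is refused whole. The fingers move at their own pace and stop on an object; the grip force is fixed at half the most. Time passes only in rows, so rows that repeat a pose let the fingers close. It gives the time, the measured TCP pose, the force and the opening at its end, in the units of the state.
- robot.state(): the state, without advancing time (a new reading comes with each control period).
- robot.snapshot(name): name is "scene" or "top" or "wrist"; returns a dict with "color" (400x640x3 uint8, blue, green, red), "mtx" (3x3 intrinsics, pixels), "R" (3x3) and "t" (3): a world point X has camera coordinates R X + t; the wrist camera has in their place "tool_from_camera" (4x4, takes a point from camera to tool coordinates, whose origin is the TCP and whose axes are the flange's). Camera axes: x right, y down, z forward; pixel columns grow to the right and rows downward; lengths in mm; the calibration is good to about 2 mm. A picture is of the moment at which its call begins: read the wrist's pose just before it. There is no depth.
- robot.finish_job(): hands the job in, once; it reports no verdict.
The state is a dict: "clock": time; "joint_positions": joint angles; "qvel": joint speeds; "joint_efforts": joint torques, N m; "tcp_pos": TCP position; "tcp_rot": TCP orientation; "force": force on the tool from outside, world axes, zero at the start; "wrist_torque": the same for the moment, N m; "grip_width": opening from 0.0 (shut) to 1.0 (fully open).
Only numpy, scipy, OpenCV 4.12 (cv2) and the standard library are available. Lean on these libraries where they do the work, as an engineer would, in place of code of your own. Each camera call takes 0.05 s, during which the arm holds its last target.

## Working session

There is one attempt and no reset: what is moved stays moved. The work goes in short steps, Python scripts to look and compute and a tool call to move; the robot and the scene stay as the last step left them, time stands still between calls to the robot, and variables do not carry over. Pictures are saved under pics/ and viewed, and the job is handed in when it is done.

Besides the shell and the picture viewer there is one more tool, called after "Request:" in YAML: its name, and indented under it one key for each argument. drive_tool: Moves the arm, as the interface text tells. Its arguments: {"type":"object","properties":{"moves":{"type":"array","items":{"type":"array","items":{"type":"number"}}}},"required":["moves"]}

```bash
mkdir -p pics; ls; python3 - <<'E'
from workcell import robot
import cv2
print(robot.state(), robot.nose_length)
for n in("scene","top"):
    s=robot.snapshot(n);cv2.imwrite(f"pics/{n}0.png",s["color"]);print(n,s["mtx"],s["R"],s["t"])
E
```

```text
pics
{'clock': 0.0, 'joint_positions': array([-1.37912159e+00,  2.21227340e-01,  1.52762908e+00, -1.26111886e-06,
        1.39467027e+00, -1.26113008e-01]), 'qvel': array([ 1.22129629e-04,  2.55410831e-05,  1.67899340e-03,  1.74841210e-04,
       -2.35335918e-04,  2.74405072e-04]), 'joint_efforts': array([-1.16479587e-03, -4.94621480e+01, -3.87375104e+01,  6.98970468e-02,
        5.74728905e-02, -1.70605290e-04]), 'tcp_pos': array([ 195.18604835, -593.22806333,  291.12685011]), 'tcp_rot': array([-9.66476897e-04,  9.87402426e-01,  1.58226146e-01, -3.23143324e-05]), 'force': array([ 0.73675595,  0.51038578, -0.33460382]), 'wrist_torque': array([ 0.02184519, -0.04452578, -0.02410489]), 'grip_width': 1.0001242770994452} 69.7
scene [[417.87318806   0.         323.36167023]
 [  0.         417.87318806 196.18717851]
 [  0.           0.           1.        ]] [[-0.08447791  0.99641257 -0.00504728]
 [ 0.76915501  0.06198867 -0.63604873]
 [-0.63345407 -0.0576142  -0.77163239]] [  37.70630933 -309.54168515 1472.79411774]
top [[422.69079026   0.         321.37498638]
 [  0.         422.69079026 201.34376739]
 [  0.           0.           1.        ]] [[-0.02396629 -0.99947646 -0.02173512]
 [-0.99672722  0.02556807 -0.07668848]
 [ 0.07720406  0.01982604 -0.99681817]] [  16.2246318   549.53152676 1051.6919971 ]
```

View pics/scene0.png

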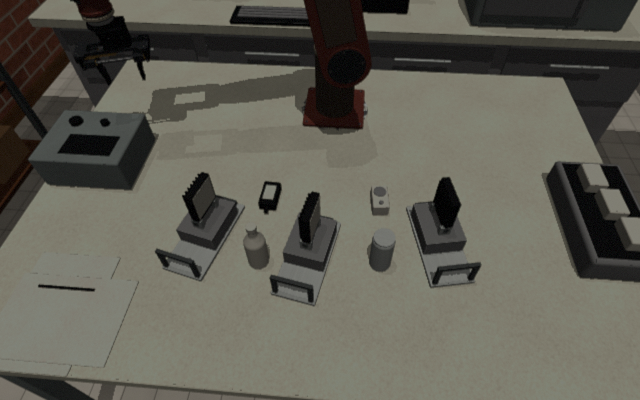

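View pics/top0.png

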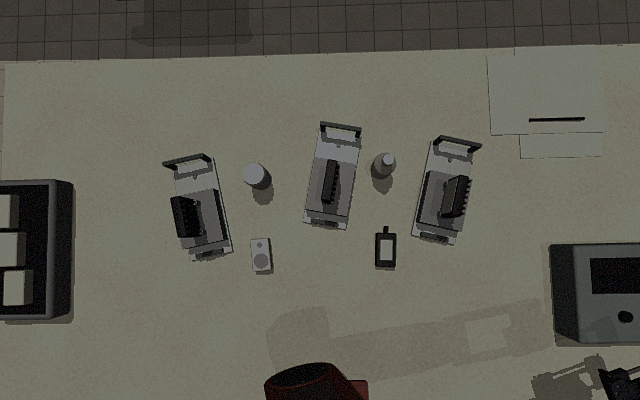

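The top view shows the left fixture around px (200,205), the middle one around (333,175) and the right one around (447,190). The bottle (384,166) stands between middle and right, and the can (256,175) between left and middle. The timer is at (260,254) and the adapter at (386,248). I'll enlarge these.

```bash
python3 - <<'E'
import cv2
im=cv2.imread("pics/top0.png")
for i,(x,y) in enumerate([(150,140),(285,110),(395,120)]):
    c=cv2.convertScaleAbs(im[y:y+130,x:x+100],alpha=1.6,beta=20)
    c=cv2.resize(c,None,fx=6,fy=6,interpolation=cv2.INTER_CUBIC)[:,:]
    c=c[:780]
    c=cv2.resize(c,(450,585))
    for k in range(0,100,20): cv2.putText(c,str(x+k),(int(k*4.5),10),0,.35,(0,255,255),1);cv2.line(c,(int(k*4.5),0),(int(k*4.5),585),(0,120,120),1)
    for k in range(0,130,20): cv2.putText(c,str(y+k),(0,int(k*4.5)+10),0,.35,(0,255,255),1);cv2.line(c,(0,int(k*4.5)),(450,int(k*4.5)),(0,120,120),1)
    cv2.imwrite(f"pics/crop{i}.png",c)
E
```

```text
(no output)
```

View pics/crop0.png

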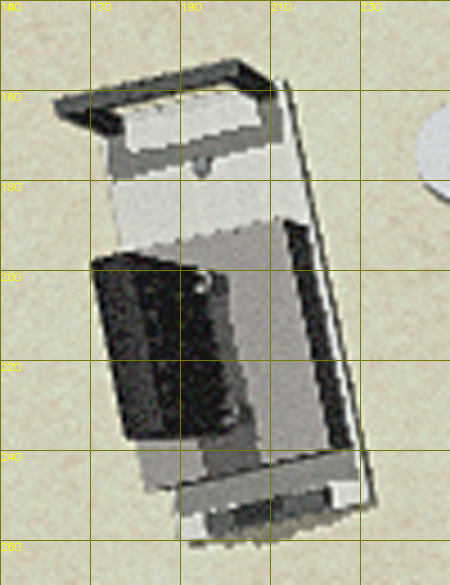

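View pics/crop1.png

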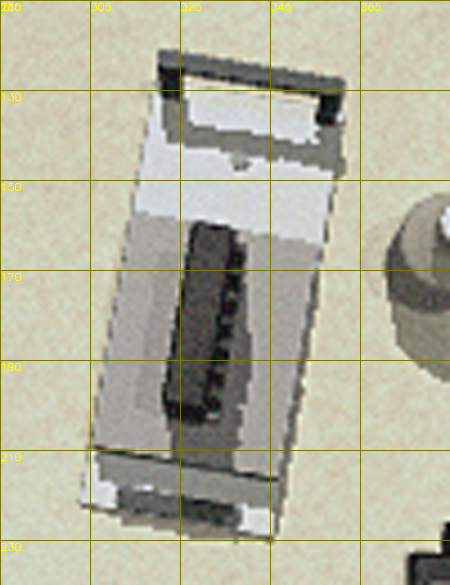

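View pics/crop2.png

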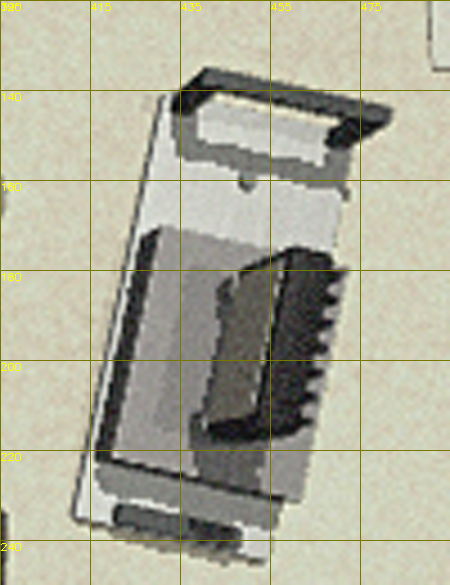

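```bash
cat > h.py <<'E'
import numpy as np, cv2
from scipy.optimize import least_squares
def proj(s,P):
    c=(s["R"]@np.asarray(P,float).T).T+s["t"]; q=(s["mtx"]@c.T).T; return q[:,:2]/q[:,2:]
def ray(s,uv,z):
    d=s["R"].T@np.linalg.inv(s["mtx"])@np.array([*uv,1.]); o=-s["R"].T@s["t"]; return o+d*(z-o[2])/d[2]
E
python3 - <<'E'
from h import *; from workcell import robot
s=robot.snapshot("top")
B=lambda a,b:(a*125,b*56,12,0)
H=lambda a,b:(a*65,b*52,62,1)
T=lambda a,b:(a*45,b*14,185,1)
C=lambda b:(118,b*56,86,0)
D={'left':[(B(1,-1),(213,158)),(B(-1,-1),(233,252)),(C(1),(162,162)),(C(-1),(203,153)),(H(1,-1),(211,188)),(H(-1,1),(182,249)),(H(-1,-1),(226,240)),(T(1,1),(170,197)),(T(-1,1),(178,237))],
'mid':[(B(-1,1),(303,222)),(B(-1,-1),(345,230)),(C(1),(320,121)),(C(-1),(361,128)),(H(1,1),(315,157)),(H(1,-1),(357,163)),(H(-1,1),(305,209)),(H(-1,-1),(347,216)),(T(1,1),(328,159)),(T(1,-1),(338,161)),(T(-1,-1),(333,202)),(T(-1,1),(322,200))],
'right':[(B(1,1),(431,141)),(B(-1,1),(411,235)),(B(-1,-1),(454,245)),(C(1),(441,135)),(C(-1),(481,145)),(H(1,1),(430,172)),(H(-1,1),(418,223)),(H(-1,-1),(461,231)),(T(1,1),(459,175)),(T(1,-1),(468,177)),(T(-1,-1),(463,215)),(T(-1,1),(452,218))]}
st={}
for n,d in D.items():
    P=np.array([a for a,b in d],float);U=np.array([b for a,b in d],float)
    def f(v):
        x,y,th,sl=v; X=P[:,0]+P[:,3]*(-40+sl);c,q=np.cos(th),np.sin(th)
        W=np.c_[x+c*X-q*P[:,1],y+q*X+c*P[:,1],P[:,2]]
        return (proj(s,W)-U).ravel()
    g=ray(s,U.mean(0),40)
    r=least_squares(f,[g[0],g[1],0,10],loss='soft_l1')
    x,y,th,sl=r.x;st[n]=r.x
    print(n,r.x.round(3),np.abs(f(r.x)).reshape(-1,2).round(1).tolist())
    print('  head centre',x+np.cos(th)*(sl-40),y+np.sin(th)*(sl-40),'dist',np.hypot(x+np.cos(th)*(sl-40),y+np.sin(th)*(sl-40)))
for n,uv,z in [('can',(254,174),120),('bottle',(388,160),155),('adapter',(386,250),32),('timer',(260,255),40)]:
    print(n,ray(s,uv,z))
print('cam',-s["R"].T@s["t"])
np.save('st.npy',np.array([st[k] for k in('left','mid','right')]))
E
```

```text
left [5.41000e+02 3.10881e+02 1.98000e-01 1.15830e+01] [[0.3, 1.6], [0.1, 1.0], [1.6, 1.9], [2.4, 0.6], [2.3, 0.3], [0.3, 0.2], [2.1, 0.6], [0.2, 0.2], [0.2, 0.8]]
  head centre 513.1353563624631 305.3013317651307 dist 597.0902755252295
mid [ 6.11921e+02 -2.76280e+01 -1.96000e-01  9.94000e+00] [[0.3, 0.5], [1.0, 1.0], [1.8, 0.6], [2.9, 1.1], [0.7, 0.1], [1.0, 1.1], [0.1, 0.0], [0.2, 0.3], [0.2, 0.3], [2.6, 0.1], [0.5, 0.3], [1.3, 0.5]]
  head centre 582.4360050881963 -21.774679877036988 dist 582.842891958755
right [ 5.67357e+02 -3.05894e+02 -2.43000e-01  1.12450e+01] [[0.6, 1.2], [0.3, 0.1], [0.4, 0.4], [4.0, 0.8], [2.3, 0.6], [0.4, 1.4], [0.8, 0.4], [0.3, 1.0], [0.5, 0.1], [3.4, 0.6], [0.3, 3.7], [1.7, 2.2]]
  head centre 539.4471201424443 -298.9714979832379 dist 616.7553421222373
can [609.84541321 155.64710787 120.        ]
bottle [ 628.04760338 -150.86189842  155.        ]
adapter [ 423.69670246 -155.1532847    32.        ]
timer [418.91924875 157.46398046  40.        ]
cam [ 466.92698589  -18.68521516 1090.84107318]
```

```bash
cat >> h.py <<'E'
from scipy.spatial.transform import Rotation as Ro
st=np.load('st.npy')
def head(i,dx=0,dy=0):
    x,y,th,sl=st[i];c,s=np.cos(th),np.sin(th);X=sl-40+dx;return x+c*X-s*dy,y+s*X+c*dy
def shift(S,x,y,z,psi):
    q=S['tcp_rot'];R0=Ro.from_quat([q[1],q[2],q[3],q[0]])
    c,s=np.cos(psi),np.sin(psi);R1=Ro.from_matrix(np.array([[c,s,0],[s,-c,0],[0,0,-1.]]))
    d=R0.inv().apply(np.array([x,y,z])-S['tcp_pos'])/1000
    return np.r_[d.round(4),(R0.inv()*R1).as_rotvec(degrees=True).round(2)]
def info(S,i):
    x,y,th,sl=st[i];d=S['tcp_pos'][:2]-[x,y];c,s=np.cos(th),np.sin(th)
    f=S['force'];print('t',round(S['clock'],2),'fix xy',(c*d[0]+s*d[1]-(sl-40)).round(1),(-s*d[0]+c*d[1]).round(1),'z',S['tcp_pos'][2].round(1),'force fix',(c*f[0]+s*f[1]).round(2),(-s*f[0]+c*f[1]).round(2),f[2].round(2),'w',round(S['grip_width'],3))
E
python3 - <<'E'
from h import *; from workcell import robot
S=robot.state(); x,y=head(0); print(x,y,shift(S,x,y,300,st[0][2]))
x,y=head(0);print(shift(S,x,y,300,S and 0.3177))
s=robot.snapshot("top");im=s["color"].copy();
for i in range(3):
    x,y,th,sl=st[i];c,q=np.cos(th),np.sin(th)
    def box(x0,x1,w,z,col):
        P=[(x0,w),(x1,w),(x1,-w),(x0,-w)];W=[(x+c*a-q*b,y+q*a+c*b,z) for a,b in P]
        cv2.polylines(im,[(proj(s,W)*8).astype(int)],True,col,1,cv2.LINE_AA,3)
    box(-125,125,56,12,(0,255,0));box(sl-105,sl+25,52,62,(0,0,255));box(sl-85,sl+5,14,185,(255,255,0))
cv2.imwrite("pics/ov.png",cv2.resize(im[110:270,150:490],None,fx=2.35,fy=2.35,interpolation=cv2.INTER_CUBIC))
E
```

```text
513.1353563624631 305.3013317651307 [ 0.5828 -0.7543 -0.0074 -0.09   -0.01    6.89  ]
[ 0.5828 -0.7543 -0.0074 -0.09   -0.01    0.01  ]
```

View pics/ov.png

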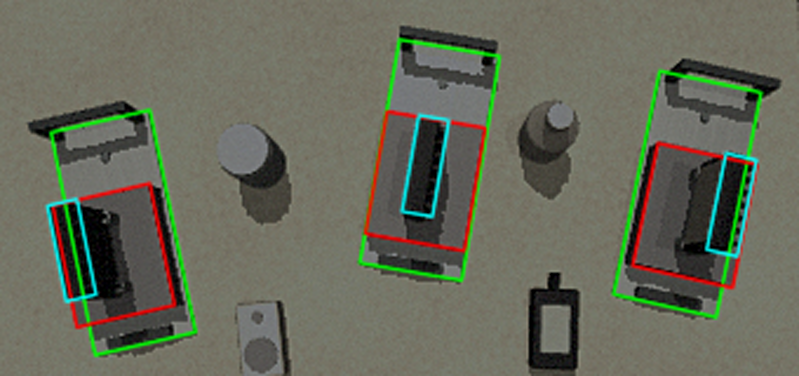

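The wireframe overlay matches to a few mm on all three fixtures. Next I move over the left head.

Request:
drive_tool:
  moves:
    - [0.583,-0.754,-0.008,0,0,6.9,1]
    - [0.583,-0.754,-0.008,0,0,6.9,1]
    - [0.583,-0.754,-0.008,0,0,6.9,1]
    - [0.583,-0.754,-0.008,0,0,6.9,1]
    - [0.583,-0.754,-0.008,0,0,6.9,1]
    - [0.583,-0.754,-0.008,0,0,6.9,1]
    - [0.583,-0.754,-0.008,0,0,6.9,1]
    - [0.583,-0.754,-0.008,0,0,6.9,1]
    - [0.583,-0.754,-0.008,0,0,6.9,1]
    - [0.583,-0.754,-0.008,0,0,6.9,1]

```text
clock: 1.2
tcp_pos: [362.3, -120.5, 296.6]
tcp_rot: [0.0, 0.995, 0.098, 0.0]
force: [0.9, -0.3, -0.7]
grip_width: 1.0
```

```bash
python3 - <<'E'
from h import *; from workcell import robot
S=robot.state(); x,y=head(0); print(S['tcp_pos'],S['joint_positions'].round(2),shift(S,x,y,300,st[0][2]))
E
```

```text
[ 362.30703551 -120.50384759  296.637742  ] [-0.53 -0.41  2.1   0.    1.45  0.85] [ 0.2311 -0.3881 -0.0034  0.04   -0.05   -0.05  ]
```

Request:
drive_tool:
  moves:
    - [0.231,-0.388,-0.003,0,0,0,0.8]
    - [0.231,-0.388,-0.003,0,0,0,0.8]
    - [0.231,-0.388,-0.003,0,0,0,0.8]
    - [0.231,-0.388,-0.003,0,0,0,0.8]
    - [0.231,-0.388,-0.003,0,0,0,0.8]
    - [0.231,-0.388,-0.003,0,0,0,0.8]
    - [0.231,-0.388,-0.003,0,0,0,0.8]
    - [0.231,-0.388,-0.003,0,0,0,0.8]
    - [0.231,-0.388,-0.003,0,0,0,0.8]
    - [0.231,-0.388,-0.003,0,0,0,0.8]

```text
clock: 2.2
tcp_pos: [512.9, 308.1, 297.7]
tcp_rot: [-0.001, 0.995, 0.101, -0.001]
force: [-0.1, -0.0, 0.1]
grip_width: 0.8
```

```bash
python3 - <<'E'
from h import *; from workcell import robot
S=robot.state(); x,y=head(0); info(S,0);print(S['tcp_pos'],S['joint_positions'].round(2),shift(S,x,y,222,st[0][2]))
w=robot.snapshot("wrist");cv2.imwrite("pics/w1.png",w["color"]);cv2.imwrite("pics/s1.png",robot.snapshot("scene")["color"]);print(w["mtx"],w["tool_from_camera"])
E
```

```text
t 2.2 fix xy 0.3 2.8 z 297.7 force fix -0.14 0.02 0.06 w 0.8
[512.92680415 308.0837342  297.65095834] [0.41 0.15 1.59 0.   1.4  1.78] [-2.00e-04  2.90e-03  7.56e-02 -8.00e-02  9.00e-02  2.30e-01]
[[312.89201523   0.         319.52897832]
 [  0.         312.89201523 202.237967  ]
 [  0.           0.           1.        ]] [[ 3.12416895e-04 -9.53732873e-01 -3.00655132e-01  8.24643412e+01]
 [ 9.99999850e-01  4.33077778e-04 -3.34681350e-04 -5.74533326e-01]
 [ 4.49403663e-04 -3.00654982e-01  9.53732866e-01 -9.25841922e+01]
 [ 0.00000000e+00  0.00000000e+00  0.00000000e+00  1.00000000e+00]]
```

View pics/w1.png

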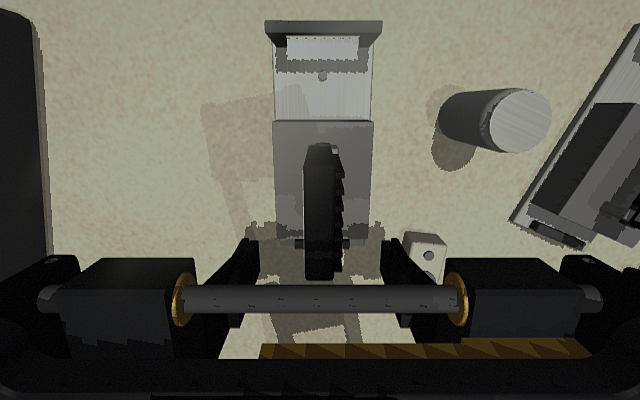

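The head sits centred between the open fingers: head columns 305–345, finger tips about 258 and 382. I'll go down to straddle it.

Request:
drive_tool:
  moves:
    - [0,0.003,0.04,0,0,0,0.8]
    - [0,0.003,0.075,0,0,0,0.8]
    - [0,0.003,0.077,0,0,0,0.8]
    - [0,0.003,0.077,0,0,0,0.8]

```text
clock: 2.7
tcp_pos: [512.9, 299.1, 222.5]
tcp_rot: [0.0, 0.995, 0.098, -0.001]
force: [0.6, 0.1, 0.5]
grip_width: 0.799
```

```bash
cat > look.py <<'E'
import sys
from h import *; from workcell import robot
i=int(sys.argv[1]);S=robot.state();info(S,i);x,y=head(i);print(shift(S,x,y,222,st[i][2]))
if len(sys.argv)>2: cv2.imwrite(f"pics/{sys.argv[2]}.png",robot.snapshot("wrist")["color"])
E
python3 look.py 0 w2
```

```text
t 2.7 fix xy -1.5 -6.0 z 222.5 force fix 0.64 -0.03 0.53 w 0.799
[ 0.0015 -0.006   0.0005  0.03    0.09   -0.09  ]
```

View pics/w2.png

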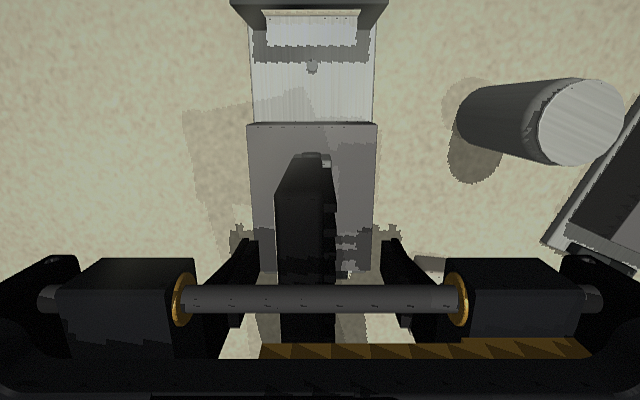

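Request:
drive_tool:
  moves:
    - [0,-0.015,0,0,0,0,0.8]
    - [0,-0.026,0,0,0,0,0.8]
    - [0,-0.028,0,0,0,0,0.8]
    - [0,-0.03,0,0,0,0,0.8]
    - [0,-0.031,0,0,0,0,0.8]
    - [0,-0.031,0,0,0,0,0.8]

```text
clock: 3.35
tcp_pos: [507.0, 331.0, 222.4]
tcp_rot: [-0.0, 0.995, 0.099, -0.0]
force: [0.4, -0.4, -0.0]
grip_width: 0.799
```

```bash
python3 look.py 0 w3
```

```text
t 3.35 fix xy -0.9 26.4 z 222.4 force fix 0.32 -0.51 -0.01 w 0.799
[ 0.0009  0.0264  0.0004 -0.      0.01   -0.    ]
```

View pics/w3.png

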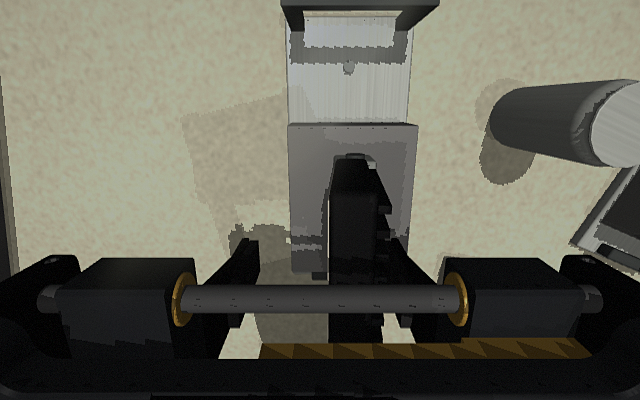

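Request:
drive_tool:
  moves:
    - [0,-0.002,0,0,0,0,0.8]
    - [0,-0.003,0,0,0,0,0.8]
    - [0,-0.003,0,0,0,0,0.8]

```text
clock: 3.7
tcp_pos: [506.5, 333.8, 222.4]
tcp_rot: [0.0, 0.995, 0.098, -0.0]
force: [0.3, -0.1, 0.3]
grip_width: 0.798
```

```bash
python3 look.py 0
```

```text
t 3.7 fix xy -0.9 29.2 z 222.4 force fix 0.25 -0.11 0.27 w 0.798
[ 0.0009  0.0292  0.0004 -0.      0.02   -0.02  ]
```

Request:
drive_tool:
  moves:
    - [0,-0.002,0,0,0,0,0.8]
    - [0,-0.003,0,0,0,0,0.8]
    - [0,-0.003,0,0,0,0,0.8]

```text
clock: 4.0
tcp_pos: [505.9, 336.9, 222.5]
tcp_rot: [-0.0, 0.995, 0.099, 0.0]
force: [-0.3, -0.4, 0.4]
grip_width: 0.801
```

```bash
python3 look.py 0 w4
```

```text
t 4.0 fix xy -0.9 32.4 z 222.5 force fix -0.34 -0.36 0.43 w 0.801
[ 0.0009  0.0324  0.0004 -0.01   -0.     -0.    ]
```

View pics/w4.png

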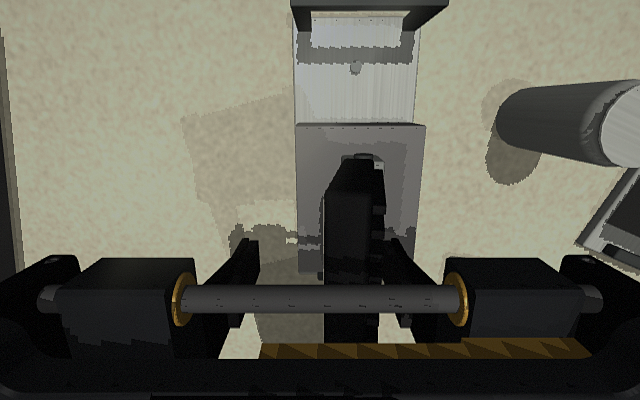

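Request:
drive_tool:
  moves:
    - [0,-0.002,0,0,0,0,0.8]
    - [0,-0.003,0,0,0,0,0.8]
    - [0,-0.003,0,0,0,0,0.8]

```text
clock: 4.35
tcp_pos: [505.4, 339.8, 222.5]
tcp_rot: [-0.0, 0.995, 0.099, 0.0]
force: [-0.4, 0.1, 0.0]
grip_width: 0.8
```

```bash
python3 look.py 0
```

```text
t 4.35 fix xy -0.9 35.4 z 222.5 force fix -0.39 0.21 0.03 w 0.8
[ 0.0009  0.0354  0.0004 -0.01   -0.     -0.    ]
```

Request:
drive_tool:
  moves:
    - [0,-0.002,0,0,0,0,0.8]
    - [0,-0.003,0,0,0,0,0.8]
    - [0,-0.003,0,0,0,0,0.8]

```text
clock: 4.65
tcp_pos: [504.9, 342.3, 222.4]
tcp_rot: [0.0, 0.995, 0.099, -0.0]
force: [-0.6, -2.4, 0.5]
grip_width: 0.8
```

```bash
python3 look.py 0 w5
```

```text
t 4.65 fix xy -0.8 37.9 z 222.4 force fix -1.04 -2.2 0.49 w 0.8
[ 0.0008  0.0379  0.0004  0.05    0.01   -0.01  ]
```

View pics/w5.png

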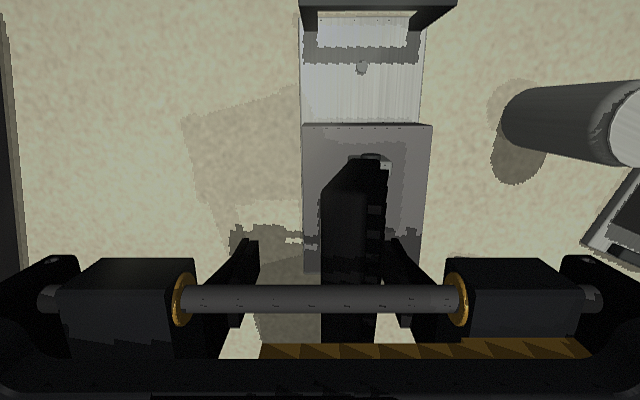

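Request:
drive_tool:
  moves:
    - [0,-0.002,0,0,0,0,0.8]
    - [0,-0.002,0,0,0,0,0.8]

```text
clock: 4.9
tcp_pos: [504.7, 343.2, 222.2]
tcp_rot: [0.002, 0.995, 0.098, -0.0]
force: [0.7, -8.1, 0.5]
grip_width: 0.8
```

```bash
python3 look.py 0
```

```text
t 4.9 fix xy -0.8 38.8 z 222.2 force fix -0.88 -8.07 0.51 w 0.8
[ 0.0008  0.0388  0.0004  0.18    0.03   -0.03  ]
```

Request:
drive_tool:
  moves:
    - [0,-0.002,0,0,0,0,0.8]
    - [0,-0.002,0,0,0,0,0.8]

```text
clock: 5.1
tcp_pos: [504.6, 343.9, 222.1]
tcp_rot: [0.003, 0.995, 0.098, -0.0]
force: [1.0, -12.5, 1.7]
grip_width: 0.801
```

```bash
python3 look.py 0 w6; python3 -c "
from workcell import robot;import cv2
for n in('scene','top'): cv2.imwrite('pics/'+n+'6.png',robot.snapshot(n)['color'])
a=cv2.imread('pics/scene6.png')[160:300,390:500];cv2.imwrite('pics/c6.png',cv2.resize(a,None,fx=4,fy=4,interpolation=2))"
```

```text
t 5.1 fix xy -0.8 39.5 z 222.1 force fix -1.5 -12.45 1.7 w 0.801
[ 8.00e-04  3.95e-02  3.00e-04  3.20e-01  6.00e-02 -5.00e-02]
```

View pics/w6.png

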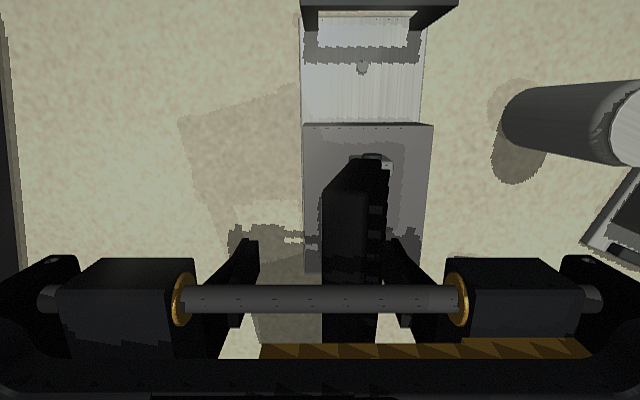

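View pics/c6.png

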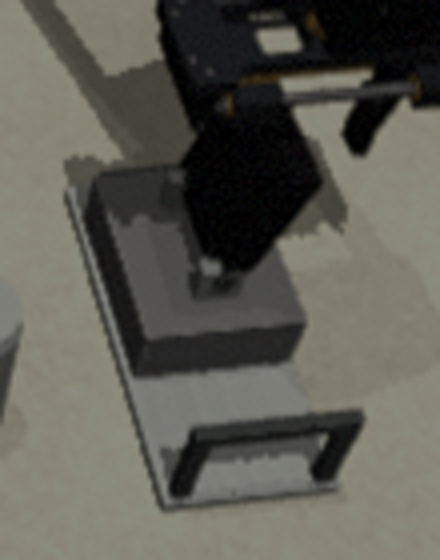

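Request:
drive_tool:
  moves:
    - [0,0.02,0,0,0,0,0.8]
    - [0,0.035,0,0,0,0,0.8]
    - [0,0.045,0,0,0,0,0.8]
    - [0,0.05,0,0,0,0,0.8]
    - [0,0.053,0,0,0,0,0.8]
    - [0,0.053,0,0,0,0,0.8]

```text
clock: 5.85
tcp_pos: [514.5, 294.4, 222.5]
tcp_rot: [-0.0, 0.995, 0.098, 0.0]
force: [-0.0, 0.3, -0.9]
grip_width: 0.8
```

```bash
python3 look.py 0 w7
```

```text
t 5.85 fix xy -0.8 -10.9 z 222.5 force fix 0.01 0.27 -0.9 w 0.8
[ 0.0008 -0.0109  0.0005 -0.01   -0.01   -0.03  ]
```

View pics/w7.png

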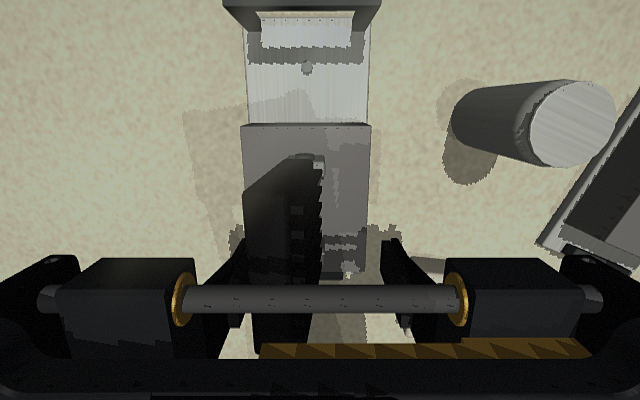

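The head stayed well over to the left: its left edge is at column 243, against 275 when upright. That suggests this hinge is loose. Now the right stop.

Request:
drive_tool:
  moves:
    - [0,0.008,0,0,0,0,0.8]
    - [0,0.012,0,0,0,0,0.8]
    - [0,0.016,0,0,0,0,0.8]
    - [0,0.016,0,0,0,0,0.8]

```text
clock: 6.3
tcp_pos: [517.7, 278.2, 222.4]
tcp_rot: [0.0, 0.995, 0.098, 0.0]
force: [-0.1, 0.1, -0.3]
grip_width: 0.802
```

```bash
python3 look.py 0
```

```text
t 6.3 fix xy -0.8 -27.4 z 222.4 force fix -0.04 0.08 -0.25 w 0.802
[ 0.0008 -0.0274  0.0004  0.02    0.     -0.05  ]
```

Request:
drive_tool:
  moves:
    - [0,0.002,0,0,0,0,0.8]
    - [0,0.004,0,0,0,0,0.8]
    - [0,0.004,0,0,0,0,0.8]

```text
clock: 6.6
tcp_pos: [518.4, 274.7, 222.4]
tcp_rot: [0.0, 0.995, 0.098, -0.0]
force: [-0.3, 0.1, 0.4]
grip_width: 0.797
```

```bash
python3 look.py 0 w8
```

```text
t 6.6 fix xy -0.8 -31.1 z 222.4 force fix -0.27 0.14 0.39 w 0.797
[ 0.0008 -0.0311  0.0004  0.01    0.     -0.02  ]
```

View pics/w8.png

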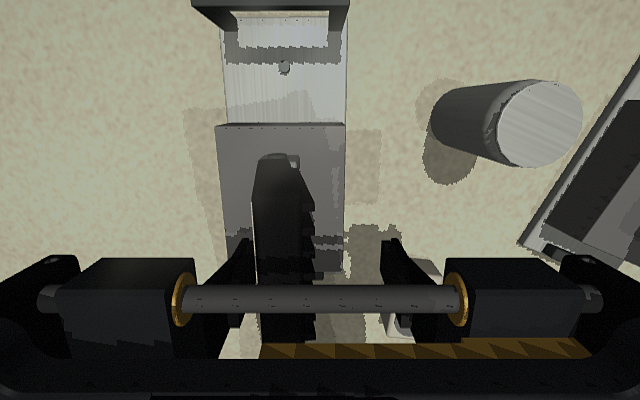

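Request:
drive_tool:
  moves:
    - [0,0.003,0,0,0,0,0.8]
    - [0,0.005,0,0,0,0,0.8]
    - [0,0.005,0,0,0,0,0.8]

```text
clock: 6.95
tcp_pos: [519.4, 269.7, 222.4]
tcp_rot: [0.0, 0.995, 0.098, -0.0]
force: [0.5, 0.2, 0.2]
grip_width: 0.8
```

```bash
python3 look.py 0
```

```text
t 6.95 fix xy -0.9 -36.2 z 222.4 force fix 0.58 0.14 0.15 w 0.8
[ 0.0009 -0.0362  0.0004  0.01    0.01   -0.03  ]
```

Request:
drive_tool:
  moves:
    - [0,0.002,0,0,0,0,0.8]
    - [0,0.004,0,0,0,0,0.8]
    - [0,0.004,0,0,0,0,0.8]

```text
clock: 7.25
tcp_pos: [519.7, 267.5, 222.3]
tcp_rot: [-0.002, 0.995, 0.099, -0.0]
force: [-1.1, 7.5, -1.6]
grip_width: 0.798
```

```bash
python3 look.py 0 w9
```

```text
t 7.25 fix xy -1.0 -38.3 z 222.3 force fix 0.36 7.61 -1.63 w 0.798
[ 0.001  -0.0383  0.0004 -0.2    -0.01   -0.01  ]
```

View pics/w9.png

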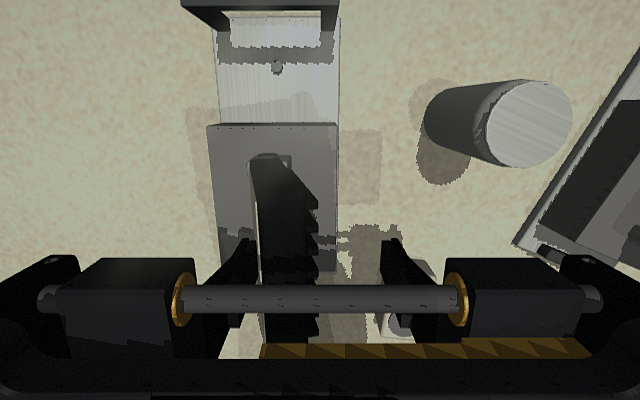

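The left hinge is loose: its stops lie at tool y +37.5 and -37. That is 74 mm of travel, where a sound hinge would give at most about 53 mm. Next, the middle.

Request:
drive_tool:
  moves:
    - [0,-0.015,0,0,0,0,0.8]
    - [0,-0.03,-0.03,0,0,0,0.8]
    - [0,-0.03,-0.078,0,0,0,0.8]
    - [0,-0.03,-0.078,0,0,0,0.8]

```text
clock: 7.7
tcp_pos: [516.8, 297.6, 308.4]
tcp_rot: [-0.002, 0.995, 0.099, 0.006]
force: [0.8, 0.9, 1.6]
grip_width: 0.8
```

```bash
python3 - <<'E'
from h import *; from workcell import robot
S=robot.state(); info(S,0); print(shift(S,*head(1),300,st[1][2]))
E
```

```text
t 7.7 fix xy 2.1 -8.3 z 308.4 force fix 0.97 0.73 1.58 w 0.8
[ 1.300e-03  3.260e-01  7.800e-03 -2.400e-01 -6.700e-01  2.259e+01]
```

Request:
drive_tool:
  moves:
    - [0.001,0.326,0,0,0,22.6,0.8]
    - [0.001,0.326,0,0,0,22.6,0.8]
    - [0.001,0.326,0,0,0,22.6,0.8]
    - [0.001,0.326,0,0,0,22.6,0.8]
    - [0.001,0.326,0,0,0,22.6,0.8]
    - [0.001,0.326,0,0,0,22.6,0.8]
    - [0.001,0.326,0,0,0,22.6,0.8]
    - [0.001,0.326,0,0,0,22.6,0.8]
    - [0.001,0.326,0,0,0,22.6,0.8]
    - [0.001,0.326,0,0,0,22.6,0.8]

```text
clock: 8.7
tcp_pos: [579.0, -22.7, 300.4]
tcp_rot: [-0.0, 0.995, -0.098, -0.0]
force: [-0.1, -0.2, 0.9]
grip_width: 0.805
```

```bash
python3 look.py 1 w10
```

```text
t 8.7 fix xy -3.2 -1.6 z 300.4 force fix -0.08 -0.21 0.88 w 0.805
[ 0.0032 -0.0016  0.0784 -0.02    0.01   -0.    ]
```

View pics/w10.png

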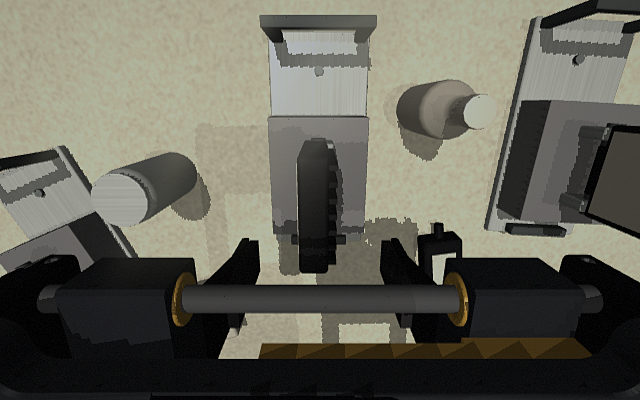

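Centred again: head columns 298–343 against fingers at 258/382, all clear. I'll go down.

Request:
drive_tool:
  moves:
    - [0.002,0,0.04,0,0,0,0.8]
    - [0.002,0,0.075,0,0,0,0.8]
    - [0.002,0,0.078,0,0,0,0.8]
    - [0.002,0,0.078,0,0,0,0.8]
    - [0.002,-0.015,0.078,0,0,0,0.8]
    - [0.002,-0.019,0.078,0,0,0,0.8]
    - [0.002,-0.021,0.078,0,0,0,0.8]
    - [0.002,-0.021,0.078,0,0,0,0.8]

```text
clock: 9.55
tcp_pos: [585.7, -3.2, 223.6]
tcp_rot: [0.0, 0.995, -0.098, 0.001]
force: [0.8, -0.2, -0.0]
grip_width: 0.805
```

```bash
python3 look.py 1
```

```text
t 9.55 fix xy -0.4 18.9 z 223.6 force fix 0.83 -0.06 -0.04 w 0.805
[ 0.0004  0.0189  0.0016 -0.     -0.1    -0.01  ]
```

Request:
drive_tool:
  moves:
    - [0,-0.002,0,0,0,0,0.8]
    - [0,-0.004,0,0,0,0,0.8]
    - [0,-0.004,0,0,0,0,0.8]

```text
clock: 9.85
tcp_pos: [586.0, 0.1, 222.5]
tcp_rot: [0.0, 0.995, -0.098, 0.0]
force: [0.6, 0.3, -0.5]
grip_width: 0.802
```

```bash
python3 look.py 1
```

```text
t 9.85 fix xy -0.7 22.2 z 222.5 force fix 0.53 0.42 -0.51 w 0.802
[ 0.0008  0.0222  0.0005  0.     -0.01   -0.07  ]
```

Request:
drive_tool:
  moves:
    - [0,-0.002,0,0,0,0,0.8]
    - [0,-0.003,0,0,0,0,0.8]
    - [0,-0.003,0,0,0,0,0.8]

```text
clock: 10.15
tcp_pos: [586.5, 2.6, 222.5]
tcp_rot: [0.001, 0.995, -0.098, -0.0]
force: [-0.7, -3.6, 1.8]
grip_width: 0.797
```

```bash
python3 look.py 1 w11
```

```text
t 10.15 fix xy -0.7 24.7 z 222.5 force fix -0.0 -3.69 1.82 w 0.797
[ 0.0008  0.0247  0.0005  0.07    0.     -0.07  ]
```

View pics/w11.png

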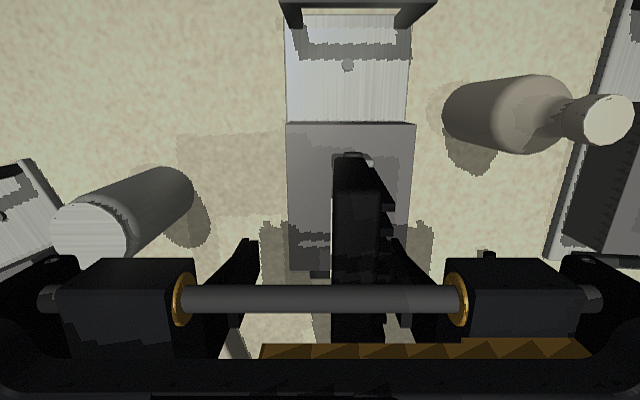

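Request:
drive_tool:
  moves:
    - [0,-0.002,0,0,0,0,0.8]
    - [0,-0.003,0,0,0,0,0.8]
    - [0,-0.003,0,0,0,0,0.8]

```text
clock: 10.5
tcp_pos: [586.7, 3.5, 222.4]
tcp_rot: [0.003, 0.995, -0.099, -0.0]
force: [-2.9, -11.9, 2.1]
grip_width: 0.804
```

```bash
python3 look.py 1
```

```text
t 10.5 fix xy -0.7 25.6 z 222.4 force fix -0.53 -12.22 2.12 w 0.804
[ 0.0007  0.0256  0.0006  0.29    0.02   -0.1   ]
```

Request:
drive_tool:
  moves:
    - [0,0.02,0,0,0,0,0.8]
    - [0,0.04,0,0,0,0,0.8]
    - [0,0.047,0,0,0,0,0.8]
    - [0,0.049,0,0,0,0,0.8]
    - [0,0.049,0,0,0,0,0.8]

```text
clock: 11.0
tcp_pos: [577.6, -41.6, 222.4]
tcp_rot: [-0.0, 0.995, -0.099, 0.0]
force: [1.1, 0.4, -0.2]
grip_width: 0.801
```

```bash
python3 look.py 1 w12
```

```text
t 11.0 fix xy -0.8 -20.4 z 222.4 force fix 1.0 0.62 -0.17 w 0.801
[ 0.0008 -0.0204  0.0004 -0.04   -0.     -0.08  ]
```

Request:
drive_tool:
  moves:
    - [0,0.002,0,0,0,0,0.8]
    - [0,0.004,0,0,0,0,0.8]
    - [0,0.004,0,0,0,0,0.8]

```text
clock: 11.35
tcp_pos: [576.9, -45.3, 222.5]
tcp_rot: [-0.0, 0.995, -0.098, 0.0]
force: [0.3, 2.2, 0.4]
grip_width: 0.802
```

```bash
python3 look.py 1 w13
```

```text
t 11.35 fix xy -0.9 -24.2 z 222.5 force fix -0.18 2.21 0.41 w 0.802
[ 0.0008 -0.0242  0.0006 -0.05   -0.     -0.04  ]
```

View pics/w13.png

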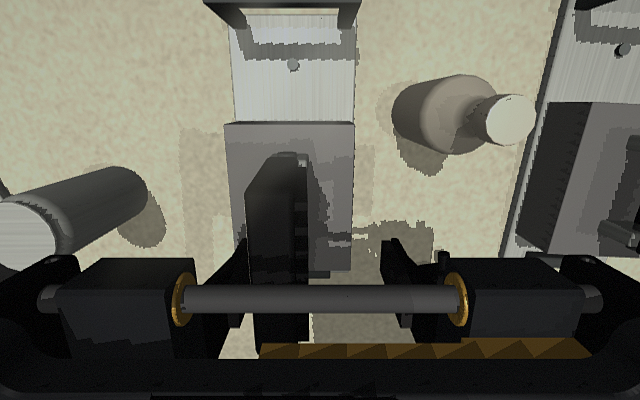

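Request:
drive_tool:
  moves:
    - [0,0.002,0,0,0,0,0.8]
    - [0,0.003,0,0,0,0,0.8]
    - [0,0.003,0,0,0,0,0.8]

```text
clock: 11.7
tcp_pos: [576.6, -46.4, 222.5]
tcp_rot: [-0.002, 0.995, -0.098, 0.0]
force: [2.9, 11.0, 0.5]
grip_width: 0.802
```

```bash
python3 look.py 1
```

```text
t 11.7 fix xy -0.9 -25.3 z 222.5 force fix 0.66 11.38 0.48 w 0.802
[ 0.0009 -0.0253  0.0006 -0.29   -0.02   -0.04  ]
```

Request:
drive_tool:
  moves:
    - [0,0.002,0,0,0,0,0.8]
    - [0,0.003,0,0,0,0,0.8]
    - [0,0.003,0,0,0,0,0.8]

```text
clock: 12.0
tcp_pos: [576.4, -47.2, 222.4]
tcp_rot: [-0.004, 0.995, -0.098, 0.001]
force: [3.8, 18.4, 0.1]
grip_width: 0.802
```

```bash
python3 look.py 1 w14
```

```text
t 12.0 fix xy -1.0 -26.1 z 222.4 force fix 0.17 18.77 0.07 w 0.802
[ 0.001  -0.0261  0.0006 -0.52   -0.02   -0.01  ]
```

View pics/w14.png

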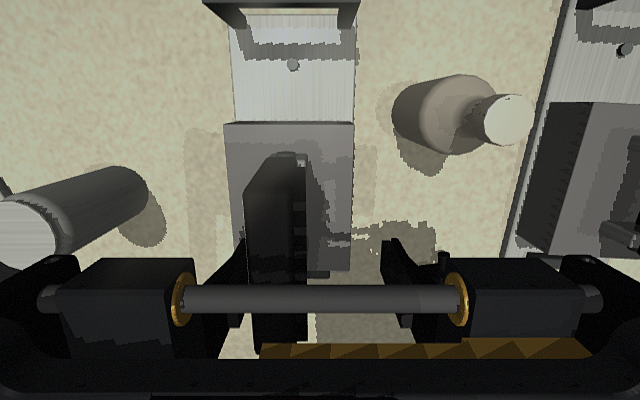

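The middle hinge is sound: stops at about +24 and -24 mm, and the force rises hard at both. Next, the right fixture.

Request:
drive_tool:
  moves:
    - [0,-0.015,0,0,0,0,0.8]
    - [0,-0.025,-0.03,0,0,0,0.8]
    - [0,-0.025,-0.078,0,0,0,0.8]
    - [0,-0.025,-0.078,0,0,0,0.8]

```text
clock: 12.45
tcp_pos: [583.6, -27.7, 308.1]
tcp_rot: [0.001, 0.995, -0.098, 0.006]
force: [1.4, -0.8, 1.2]
grip_width: 0.797
```

```bash
python3 - <<'E'
from h import *; from workcell import robot
S=robot.state(); info(S,1); print(shift(S,*head(2),300,st[2][2]))
E
```

```text
t 12.45 fix xy 2.3 -5.6 z 308.1 force fix 1.5 -0.49 1.16 w 0.797
[ 0.0095  0.2747  0.0085  0.04   -0.7     2.68  ]
```

Request:
drive_tool:
  moves:
    - [0.01,0.275,0,0,0,2.7,0.8]
    - [0.01,0.275,0,0,0,2.7,0.8]
    - [0.01,0.275,0,0,0,2.7,0.8]
    - [0.01,0.275,0,0,0,2.7,0.8]
    - [0.01,0.275,0,0,0,2.7,0.8]
    - [0.01,0.275,0,0,0,2.7,0.8]
    - [0.01,0.275,0,0,0,2.7,0.8]
    - [0.01,0.275,0,0,0,2.7,0.8]

```text
clock: 13.25
tcp_pos: [536.1, -299.3, 299.9]
tcp_rot: [-0.0, 0.992, -0.123, -0.0]
force: [-0.6, -0.0, -0.2]
grip_width: 0.798
```

```bash
python3 look.py 2 w15
```

```text
t 13.25 fix xy -3.2 -1.2 z 299.9 force fix -0.55 -0.15 -0.19 w 0.798
[ 0.0032 -0.0012  0.0779 -0.01    0.05   -0.16  ]
```

View pics/w15.png

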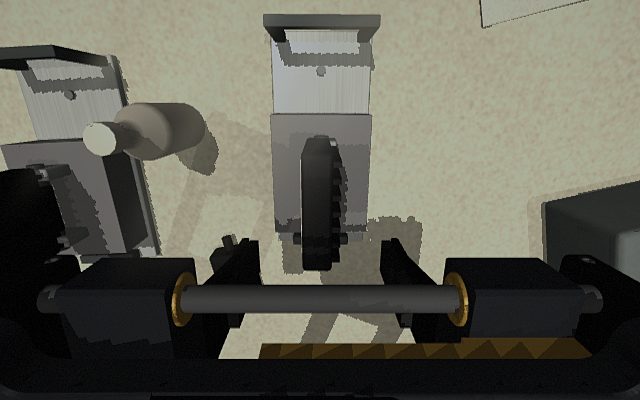

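The right head is centred as well (columns 302–348), so I repeat the test here.

Request:
drive_tool:
  moves:
    - [0.002,0,0.04,0,0,0,0.8]
    - [0.002,0,0.075,0,0,0,0.8]
    - [0.002,0,0.078,0,0,0,0.8]
    - [0.002,0,0.078,0,0,0,0.8]
    - [0.002,-0.015,0.078,0,0,0,0.8]
    - [0.002,-0.019,0.078,0,0,0,0.8]
    - [0.002,-0.021,0.078,0,0,0,0.8]
    - [0.002,-0.021,0.078,0,0,0,0.8]

```text
clock: 14.1
tcp_pos: [544.1, -278.8, 223.8]
tcp_rot: [0.0, 0.993, -0.121, 0.001]
force: [-0.2, -0.2, -0.5]
grip_width: 0.801
```

```bash
python3 look.py 2
```

```text
t 14.1 fix xy -0.3 20.8 z 223.8 force fix -0.11 -0.22 -0.55 w 0.801
[ 0.0003  0.0208  0.0018  0.04   -0.12   -0.02  ]
```

Request:
drive_tool:
  moves:
    - [0,-0.002,0,0,0,0,0.8]
    - [0,-0.004,0,0,0,0,0.8]
    - [0,-0.004,0,0,0,0,0.8]

```text
clock: 14.4
tcp_pos: [544.4, -276.3, 223.0]
tcp_rot: [0.001, 0.993, -0.122, 0.0]
force: [-0.8, -4.5, 0.8]
grip_width: 0.802
```

```bash
python3 look.py 2
```

```text
t 14.4 fix xy -0.7 23.2 z 223.0 force fix 0.33 -4.57 0.76 w 0.802
[ 0.0007  0.0232  0.001   0.14   -0.05   -0.08  ]
```

Request:
drive_tool:
  moves:
    - [0,-0.002,0,0,0,0,0.8]
    - [0,-0.003,0,0,0,0,0.8]
    - [0,-0.003,0,0,0,0,0.8]

```text
clock: 14.7
tcp_pos: [544.6, -275.5, 223.0]
tcp_rot: [0.003, 0.992, -0.122, 0.0]
force: [-2.3, -11.8, 1.2]
grip_width: 0.802
```

```bash
python3 look.py 2
```

```text
t 14.7 fix xy -0.7 24.1 z 223.0 force fix 0.64 -11.95 1.22 w 0.802
[ 0.0007  0.0241  0.0011  0.34   -0.07   -0.13  ]
```

Request:
drive_tool:
  moves:
    - [0,-0.002,0,0,0,0,0.8]
    - [0,-0.003,0,0,0,0,0.8]
    - [0,-0.003,0,0,0,0,0.8]

```text
clock: 15.0
tcp_pos: [544.8, -274.6, 222.9]
tcp_rot: [0.005, 0.992, -0.123, 0.0]
force: [-3.5, -20.1, -3.0]
grip_width: 0.803
```

```bash
python3 look.py 2 w16
```

```text
t 15.0 fix xy -0.7 24.9 z 222.9 force fix 1.44 -20.35 -2.96 w 0.803
[ 0.0008  0.0249  0.0012  0.56   -0.09   -0.17  ]
```

View pics/w16.png

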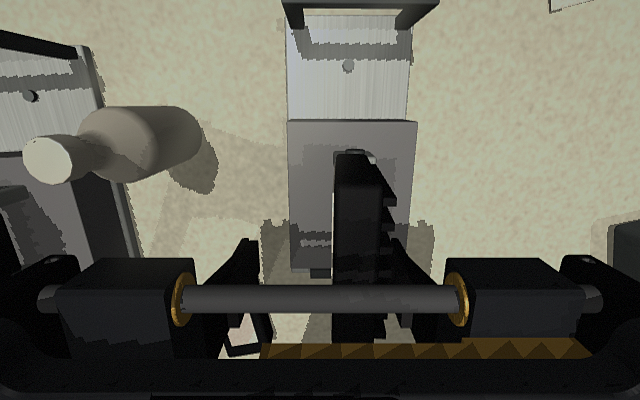

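Request:
drive_tool:
  moves:
    - [0,0.02,0,0,0,0,0.8]
    - [0,0.04,0,0,0,0,0.8]
    - [0,0.048,0,0,0,0,0.8]
    - [0,0.051,0,0,0,0,0.8]
    - [0,0.053,0,0,0,0,0.8]
    - [0,0.053,0,0,0,0,0.8]

```text
clock: 15.65
tcp_pos: [533.2, -320.2, 222.3]
tcp_rot: [-0.0, 0.993, -0.122, -0.0]
force: [0.1, 0.7, -0.2]
grip_width: 0.802
```

```bash
python3 look.py 2 w17
```

```text
t 15.65 fix xy -1.0 -22.1 z 222.3 force fix -0.07 0.7 -0.2 w 0.802
[ 0.0009 -0.0221  0.0003 -0.02    0.02   -0.04  ]
```

Request:
drive_tool:
  moves:
    - [0,0.002,0,0,0,0,0.8]
    - [0,0.003,0,0,0,0,0.8]
    - [0,0.003,0,0,0,0,0.8]

```text
clock: 16.0
tcp_pos: [532.5, -323.5, 222.5]
tcp_rot: [-0.0, 0.993, -0.122, 0.0]
force: [0.1, -0.1, 0.3]
grip_width: 0.799
```

```bash
python3 look.py 2 w18
```

```text
t 16.0 fix xy -0.9 -25.5 z 222.5 force fix 0.12 -0.06 0.34 w 0.799
[ 0.0009 -0.0255  0.0006 -0.     -0.01   -0.05  ]
```

View pics/w18.png

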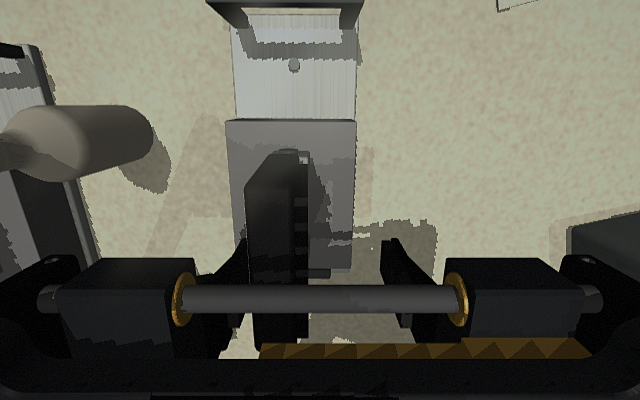

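Request:
drive_tool:
  moves:
    - [0,0.002,0,0,0,0,0.8]
    - [0,0.003,0,0,0,0,0.8]
    - [0,0.003,0,0,0,0,0.8]

```text
clock: 16.35
tcp_pos: [532.0, -325.4, 222.5]
tcp_rot: [-0.001, 0.993, -0.122, 0.0]
force: [1.0, 5.6, 2.3]
grip_width: 0.799
```

```bash
python3 look.py 2
```

```text
t 16.35 fix xy -0.9 -27.4 z 222.5 force fix -0.36 5.65 2.31 w 0.799
[ 0.0008 -0.0274  0.0005 -0.15    0.01   -0.05  ]
```

Request:
drive_tool:
  moves:
    - [0,0.002,0,0,0,0,0.8]
    - [0,0.003,0,0,0,0,0.8]
    - [0,0.003,0,0,0,0,0.8]

```text
clock: 16.65
tcp_pos: [531.8, -326.2, 222.4]
tcp_rot: [-0.003, 0.993, -0.121, 0.0]
force: [2.4, 11.8, 4.9]
grip_width: 0.804
```

```bash
python3 look.py 2 w19
```

```text
t 16.65 fix xy -0.8 -28.3 z 222.4 force fix -0.55 12.02 4.89 w 0.804
[ 0.0008 -0.0283  0.0006 -0.38    0.03   -0.02  ]
```

View pics/w19.png

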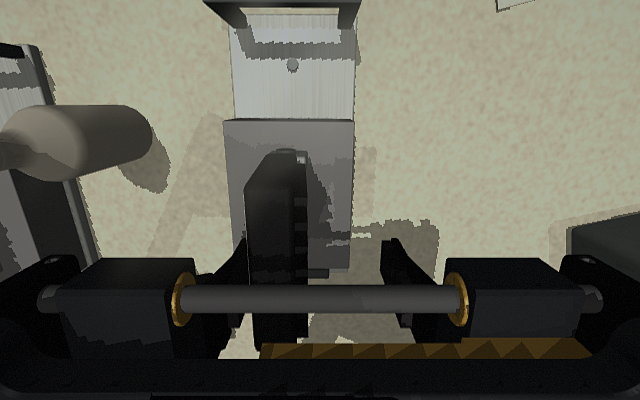

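The right hinge is sound too: stops at about +22.5 and -27 mm. So the left light is the faulty one. I retract, close the fingers and go to the near edge of the left head.

Request:
drive_tool:
  moves:
    - [0,-0.015,0,0,0,0,0.8]
    - [0,-0.027,-0.03,0,0,0,0.8]
    - [0,-0.027,-0.078,0,0,0,0.8]
    - [0,-0.027,-0.078,0,0,0,0.8]
    - [0,-0.027,-0.078,0,0,0,0]

```text
clock: 17.2
tcp_pos: [538.2, -303.8, 302.6]
tcp_rot: [0.001, 0.993, -0.122, 0.002]
force: [-0.2, 0.5, -0.1]
grip_width: 0.765
```

```bash
python3 - <<'E'
from h import *; from workcell import robot
S=robot.state(); info(S,2); print(shift(S,*head(0,-75,-14),300,st[0][2]))
E
```

```text
t 17.2 fix xy -0.1 -5.0 z 302.6 force fix -0.31 0.42 -0.05 w 0.765
[-2.333e-01 -5.403e-01  4.000e-04  1.900e-01 -1.900e-01 -2.531e+01]
```

Request:
drive_tool:
  moves:
    - [-0.233,-0.54,0,0,0,-25.3,0]
    - [-0.233,-0.54,0,0,0,-25.3,0]
    - [-0.233,-0.54,0,0,0,-25.3,0]
    - [-0.233,-0.54,0,0,0,-25.3,0]
    - [-0.233,-0.54,0,0,0,-25.3,0]
    - [-0.233,-0.54,0,0,0,-25.3,0]
    - [-0.233,-0.54,0,0,0,-25.3,0]
    - [-0.233,-0.54,0,0,0,-25.3,0]
    - [-0.233,-0.54,0,0,0,-25.3,0]
    - [-0.233,-0.54,0,0,0,-25.3,0]

```text
clock: 18.2
tcp_pos: [454.9, 191.6, 298.9]
tcp_rot: [0.0, 0.995, 0.098, -0.001]
force: [1.2, 0.0, 0.3]
grip_width: 0.011
```

```bash
python3 - <<'E'
from h import *; from workcell import robot
S=robot.state(); info(S,0); print(shift(S,*head(0,-75,-14),300,st[0][2]))
E
```

```text
t 18.2 fix xy -79.4 -100.1 z 298.9 force fix 1.16 -0.19 0.28 w 0.011
[ 0.0044 -0.0861 -0.0011  0.04    0.1    -0.05  ]
```

Request:
drive_tool:
  moves:
    - [0.002,-0.077,0,0,0,0,0]
    - [0.002,-0.077,0,0,0,0,0]
    - [0.002,-0.077,0,0,0,0,0]
    - [0.002,-0.077,0,0,0,0,0]
    - [0.002,-0.077,0,0,0,0,0]

```text
clock: 18.7
tcp_pos: [443.1, 264.8, 299.5]
tcp_rot: [0.001, 0.995, 0.098, -0.001]
force: [0.3, -0.6, 0.4]
grip_width: 0.006
```

```bash
python3 look.py 0 w20;python3 - <<'E'
from h import *; from workcell import robot
S=robot.state();print(shift(S,*head(0,-72,-14),212,st[0][2]))
s=robot.snapshot("top");a=s["color"][140:270,150:250];cv2.imwrite("pics/c20.png",cv2.resize(a,None,fx=4.5,fy=4.5,interpolation=2))
E
```

```text
t 18.7 fix xy -76.7 -26.0 z 299.5 force fix 0.14 -0.6 0.45 w 0.006
[ 0.0767 -0.0261  0.0774  0.06    0.08   -0.07  ]
[ 0.0046 -0.0122  0.0878  0.04    0.06   -0.11  ]
```

View pics/w20.png

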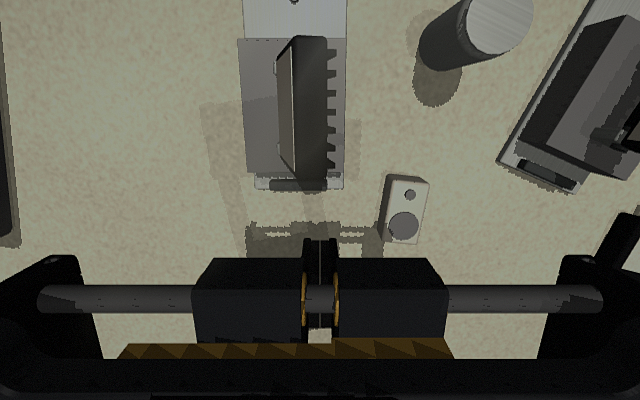

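View pics/c20.png

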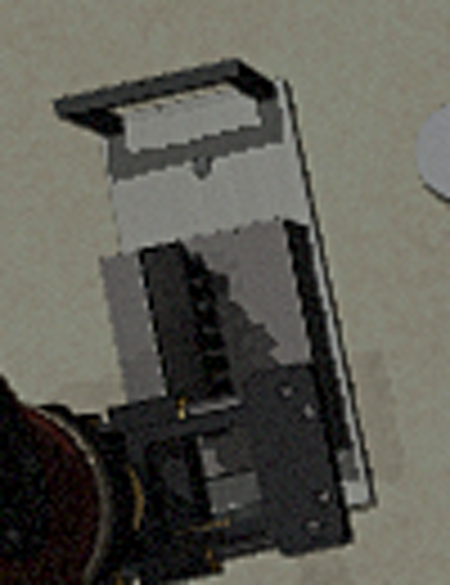

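The head leans to the right, with its left face and top showing at columns 277–335. I'll go down behind its near edge.

Request:
drive_tool:
  moves:
    - [0,-0.008,0,0,0,0,0]
    - [0,-0.008,0.04,0,0,0,0]
    - [0,-0.008,0.08,0,0,0,0]
    - [0,-0.008,0.088,0,0,0,0]
    - [0,-0.008,0.088,0,0,0,0]

```text
clock: 19.3
tcp_pos: [440.7, 273.3, 211.2]
tcp_rot: [0.001, 0.995, 0.098, -0.002]
force: [-0.4, -0.3, 0.3]
grip_width: 0.004
```

```bash
python3 look.py 0 w21
```

```text
t 19.3 fix xy -77.3 -17.2 z 211.2 force fix -0.44 -0.26 0.32 w 0.004
[ 0.0773 -0.0172 -0.0111  0.04    0.2    -0.05  ]
```

View pics/w21.png

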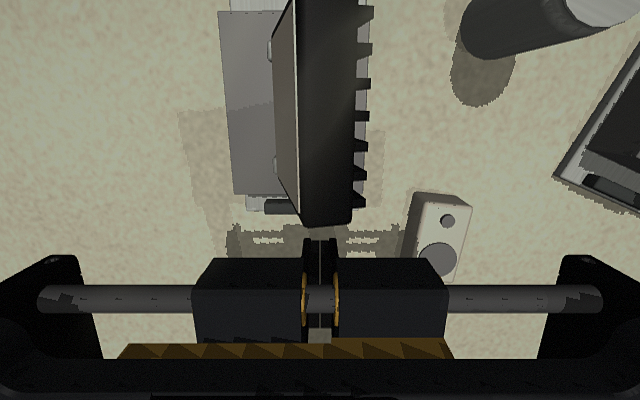

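Request:
drive_tool:
  moves:
    - [0.01,0,0,0,0,0,0]
    - [0.018,0,0,0,0,0,0]
    - [0.026,0,0,0,0,0,0]
    - [0.033,0,0,0,0,0,0]
    - [0.04,0,0,0,0,0,0]
    - [0.047,0,0,0,0,0,0]
    - [0.054,0,0,0,0,0,0]
    - [0.06,0,0,0,0,0,0]
    - [0.065,0,0,0,0,0,0]
    - [0.065,0,0,0,0,0,0]

```text
clock: 20.35
tcp_pos: [506.2, 286.6, 212.3]
tcp_rot: [0.0, 0.995, 0.098, 0.001]
force: [-0.4, -0.5, -0.1]
grip_width: 0.004
```

```bash
python3 look.py 0 w22
```

```text
t 20.35 fix xy -10.5 -17.0 z 212.3 force fix -0.5 -0.45 -0.08 w 0.004
[ 0.0105 -0.017  -0.0097  0.01   -0.07   -0.03  ]
```

View pics/w22.png

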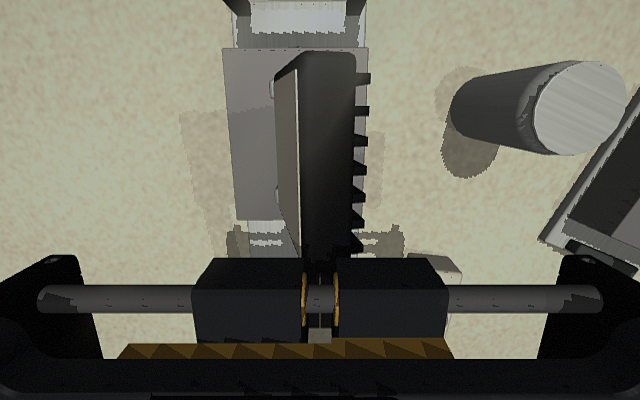

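Request:
drive_tool:
  moves:
    - [0.006,0,0,0,0,0,0]
    - [0.012,0,0,0,0,0,0]
    - [0.016,0,0,0,0,0,0]
    - [0.018,0,0,0,0,0,0]
    - [0.018,0,0,0,0,0,0]

```text
clock: 20.9
tcp_pos: [523.3, 290.1, 212.2]
tcp_rot: [0.0, 0.995, 0.098, 0.0]
force: [-0.6, -0.6, -0.4]
grip_width: 0.001
```

```bash
python3 look.py 0
```

```text
t 20.9 fix xy 7.0 -16.9 z 212.2 force fix -0.72 -0.43 -0.38 w 0.001
[-0.007  -0.0169 -0.0098  0.     -0.02   -0.02  ]
```

Request:
drive_tool:
  moves:
    - [0.002,0,0,0,0,0,0]
    - [0.004,0,0,0,0,0,0]
    - [0.004,0,0,0,0,0,0]

```text
clock: 21.2
tcp_pos: [527.0, 290.9, 212.3]
tcp_rot: [0.0, 0.995, 0.099, 0.0]
force: [-2.0, -0.7, -1.8]
grip_width: 0.001
```

```bash
python3 look.py 0 w23
```

```text
t 21.2 fix xy 10.7 -16.9 z 212.3 force fix -2.1 -0.3 -1.78 w 0.001
[-0.0107 -0.0169 -0.0097  0.     -0.     -0.02  ]
```

View pics/w23.png

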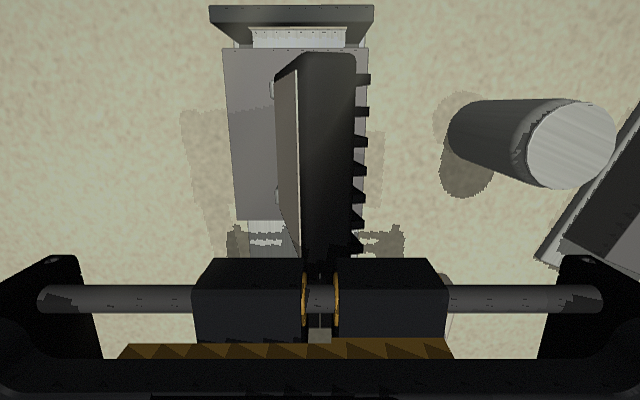

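Still sliding, with a force of about 2 N. I keep going in small steps.

Request:
drive_tool:
  moves:
    - [0.002,0,0,0,0,0,0]
    - [0.004,0,0,0,0,0,0]
    - [0.004,0,0,0,0,0,0]

```text
clock: 21.55
tcp_pos: [529.6, 291.4, 212.4]
tcp_rot: [0.0, 0.995, 0.099, -0.002]
force: [-9.0, -2.8, 3.9]
grip_width: 0.004
```

```bash
python3 look.py 0
```

```text
t 21.55 fix xy 13.4 -16.8 z 212.4 force fix -9.37 -0.96 3.87 w 0.004
[-0.0134 -0.0168 -0.0096  0.02    0.22   -0.01  ]
```

Request:
drive_tool:
  moves:
    - [0.002,0,0,0,0,0,0]
    - [0.004,0,0,0,0,0,0]
    - [0.004,0,0,0,0,0,0]

```text
clock: 21.85
tcp_pos: [530.4, 291.6, 212.4]
tcp_rot: [0.001, 0.995, 0.099, -0.006]
force: [-24.8, -7.3, 13.9]
grip_width: 0.001
```

```bash
python3 look.py 0
```

```text
t 21.85 fix xy 14.2 -16.8 z 212.4 force fix -25.7 -2.29 13.87 w 0.001
[-0.0143 -0.0168 -0.0094  0.08    0.7     0.02  ]
```

Request:
drive_tool:
  moves:
    - [0.002,0,0,0,0,0,0]
    - [0.003,0,0,0,0,0,0]
    - [0.003,0,0,0,0,0,0]

```text
clock: 22.15
tcp_pos: [530.9, 291.8, 212.5]
tcp_rot: [0.002, 0.995, 0.099, -0.009]
force: [-36.2, -12.1, 21.3]
grip_width: 0.006
```

```bash
python3 look.py 0
```

```text
t 22.15 fix xy 14.8 -16.8 z 212.5 force fix -37.85 -4.75 21.34 w 0.006
[-0.015  -0.0167 -0.0093  0.12    1.05    0.05  ]
```

That is a hard stop at tool x +13.3, where I predicted +13. I back off and retract.

Request:
drive_tool:
  moves:
    - [-0.015,0,0,0,0,0,0]
    - [-0.04,0,0,0,0,0,0]
    - [-0.05,0,0,0,0,0,0]
    - [-0.06,0,-0.04,0,0,0,0]
    - [-0.06,0,-0.09,0,0,0,0]
    - [-0.11,0.02,-0.09,0,0,0,0]
    - [-0.11,0.06,-0.09,0,0,0,0]
    - [-0.11,0.1,-0.09,0,0,0,0]
    - [-0.11,0.1,-0.09,0,0,0,0]

```text
clock: 23.05
tcp_pos: [450.8, 170.1, 303.5]
tcp_rot: [0.001, 0.995, 0.097, 0.002]
force: [-0.6, 0.6, -0.6]
grip_width: 0.003
```

```bash
python3 look.py 0 w24;python3 - <<'E'
from h import *; from workcell import robot
for n in("top","scene"):
    s=robot.snapshot(n);cv2.imwrite(f"pics/{n}24.png",s["color"])
    a=s["color"]; a=a[140:270,150:250] if n=="top" else a[160:300,390:500]
    cv2.imwrite(f"pics/{n}24c.png",cv2.convertScaleAbs(cv2.resize(a,None,fx=4.5 if n=="top" else 4,fy=4.5 if n=="top" else 4,interpolation=2),alpha=1.6,beta=20))
E
```

```text
t 23.05 fix xy -87.6 -120.3 z 303.5 force fix -0.51 0.68 -0.56 w 0.003
[ 0.0868 -0.1209  0.0816  0.11   -0.19   -0.25  ]
```

View pics/top24.png

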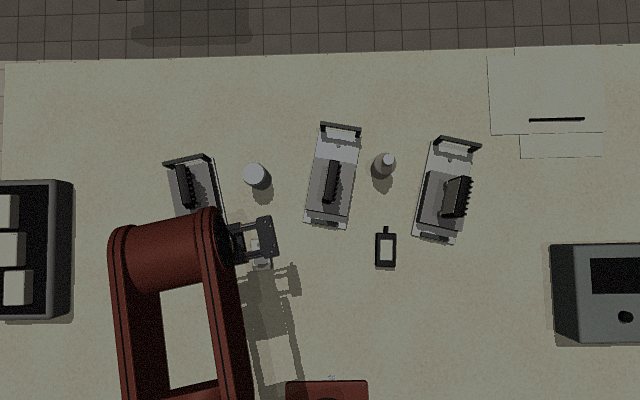

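View pics/top24c.png

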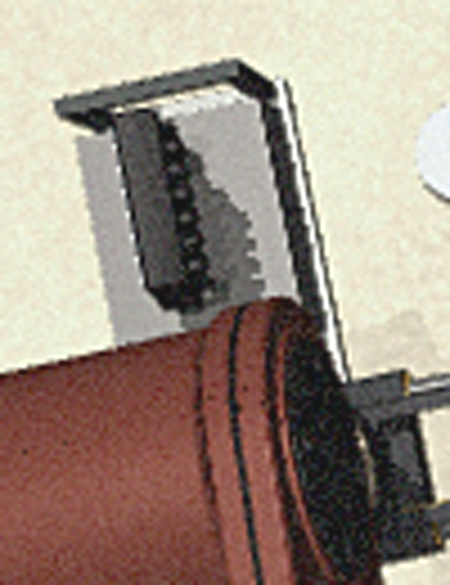

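View pics/scene24c.png

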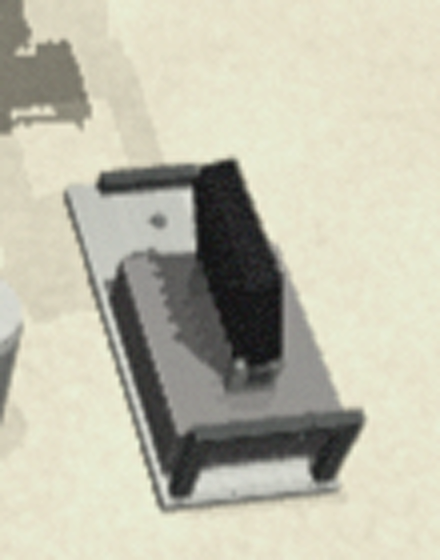

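The carriage now lies under the gate. I'll check slide and lean against the measured top-face corners: far-left (176,165), far-right (184.4,165), near-left (182.7,205.6).

```bash
python3 - <<'E'
from h import *; from workcell import robot
s=robot.snapshot("top")
x,y,th,_=st[0];c,q=np.cos(th),np.sin(th)
loc=np.array([(45,14),(45,-14),(-45,14)]);U=np.array([(176,165),(184.4,165),(182.7,205.6)])
def f(v):
    sl,a=v;W=[]
    for X,w in loc:
        Y=w*np.cos(a)-100*np.sin(a);Z=85+100*np.cos(a)+w*np.sin(a);X=X+sl-40
        W.append((x+c*X-q*Y,y+q*X+c*Y,Z))
    return (proj(s,W)-U).ravel()
r=least_squares(f,[70,.1]);print(r.x,r.fun.round(1))
E
```

```text
[76.65162259  0.22324026] [-2.   0.9  2.8 -1.4 -0.7  0.5]
```

```bash
python3 - <<'E'
from h import *; from workcell import robot
s=robot.snapshot("scene");x,y,th,_=st[0];c,q=np.cos(th),np.sin(th)
P=lambda X,Y,Z:(x+c*X-q*Y,y+q*X+c*Y,Z)
for sl in(66,72,80): print(sl,((proj(s,[P(sl-105,-52,62),P(sl+25,-52,62)])-[390,160])*4).round())
print('base',((proj(s,[P(125,-56,12),P(-125,-56,12),P(125,56,12)])-[390,160])*4).round())
w=robot.snapshot("wrist")
S=robot.state();print(S['qvel'].round(4),S['force'].round(2))
E
```

```text
66 [[111. 239.]
 [167. 413.]]
72 [[114. 246.]
 [169. 421.]]
80 [[117. 256.]
 [173. 433.]]
base [[160. 504.]
 [ 63. 184.]
 [338. 485.]]
[ 0.0027  0.      0.0028 -0.0003  0.0008 -0.0024] [-0.07  0.02  0.25]
```

The hood corners, at about (120,255) and (180,435) in the scene crop, match a slide of 80 mm. Handing in.

```bash
python3 -c "
from workcell import robot
print(robot.finish_job(), robot.state()['clock'])"
```

```text
the job is handed in; nothing more can be done
the job is handed in; nothing more can be done
```

The left floodlight is the loose one. It now sits at the reject gate with its head leaning right, and I handed the job in after about 23 s on the robot's clock.

- **Hinge tests:** I straddled each head with the open fingers and rocked it to its left stop, then its right stop, working left to right. Tool travel from stop to stop was about 74 mm on the left light, 48 mm on the middle and 50 mm on the right. A sound hinge allows at most about 53 mm, so only the left one is loose.
- **Marking the faulty light:** I left its head on the right stop and pushed its near edge until the carriage hit its hard stop. I went slightly past that, to about 44 N at the wrist, then backed off and retracted.
- **Slide check:** The scene camera's hood corners match a slide of 80 mm. A cruder fit from the top camera gave 77 mm, with residuals up to 2.8 pixels. Both are above the 72 mm limit.
- **Lean check:** The same top-camera fit puts the head about 0.22 rad to the right, above the 0.15 rad needed.
- **Rest of the bench:** In the last top picture the two sound lights are still at the test end, and the bottle, can and adapter look unmoved. The arm partly hid the timer there, but the tool stayed well above it throughout. The robot was clear of everything, with about zero force at the wrist.

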